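# Unload the drive dock after a wiping run

### The job

The wiping run is over: flip the dock's orange cam lever to free the contact carriage, draw the carriage fully back off the drives and lock it there with the lever. Then collect every finished drive from the dock into the grey tilt-out bin, and once they are all in, swing the bin fully shut and flip its steel hasp down over the staple. If a drive is dropped or knocked aside, pick it up and put it in the bin as well; leave everything else on the shelf where it is.

Things in the scene. Friction and masses are not known exactly. Their poses are not given: they have to be found in the camera images.
- dock: Aluminium five-bay drive dock, fixed. Origin: middle of its rear edge at shelf height; x to the rear (away from the robot at yaw 0), y left, z up. Plate: x -225 to 0, y -160 to 160, top z 28 mm. Bays at y -124, -62, 0, 62, 124: a drive lies on the plate with its centre at x -162, length along x, between black ribs 6 mm high. Rails at y -93 and 93, x -110 to -5, carry the contact carriage.
- carriage (a joint): Slide of the contact carriage along the dock's x: 0 = forward over the drives (as found), 0.045 m = fully back at its stop. A bar 310 mm wide, 50 mm deep, top z 66 mm, its middle at dock x = -87 mm + this value. Free, it needs about 3 N to move and stays where left; with the lever locked it holds about 25 N.
- carriage_lip (a point): Middle of the front edge of the carriage's black lip (lip z 44 to 50 mm above the shelf). With the carriage forward the lip covers the last 12 mm of the drives, 2 mm above them, so they cannot be lifted; drawn back it clears them.
- draw_knob (a point): Centre of the top of the black draw knob on the carriage: upright cylinder 22 mm in diameter, 28 mm tall, its top 94 mm above the shelf, at dock y 93 mm, in the middle of the carriage's depth. Moves with the carriage.
- cam_lever (a joint): Cam lever on the carriage; pivot parallel to dock x, at dock x = -87 mm + carriage value, y -93, z 54 mm. 0 = locked, leaning 50 degrees to the dock's right (-y); 0.87 = upright; 1.75 rad = free, leaning 50 degrees to the left. The cam grips the rail below 0.8 (10 to 15 N sideways at the handle turns it) and is firmly locked below 0.3. Freed, it stays leaning over where it is left.
- lever_tip (a point): End of the cam lever, 80 mm from its pivot. The last 40 mm are the round-ended orange plastic handle, 16 mm in diameter; the shank below is steel, 10 x 8 mm. Moves with the lever.
- bin_unit: Soft white MDF housing of the tilt-out bin, fixed, 150 deep x 230 wide x 180 mm high, open in front. Origin at shelf height, 35 mm behind its front; x to the rear, y left, z up, so it covers x -35 to 115, y -115 to 115 mm. Two flat black spare drives (leave them) lie on its top, left and right of the middle.
- bin (a joint): Grey plastic tilt-out bin, hinged along the lower front edge of its housing (housing x -35, z 12 mm). 0 = shut, front panel upright and flush with the housing; about 0.95 rad = tilted fully forward (to the housing's -x). It stays about where it is left; below about 0.4 it falls shut. It is pushed shut at the top edge of its front panel.
- bin_lip (a point): Middle of the top edge of the bin's front panel, outer face, 158 mm from the hinge line; the panel is 208 mm wide and 5 mm thick and carries a small steel staple in the middle, 126 mm above the hinge, standing out 15 mm. Moves with the bin.
- bin_floor (a point): Centre of the bin's inner floor; x from the front panel to the back wall, y left, z up along the panel; tilts with the bin. Inside: 200 mm wide, 116 mm front to back, back wall 60 mm high, no lid. With the bin tilted forward, drives go in from above between the panel's top edge and the housing's front and slide down towards the hinge.
- hasp (a joint): Slotted steel hasp strap, 70 mm long, 26 mm wide, hinged at the middle of the housing's top front edge (housing x -38, y 0, z 180 mm). 0 = hanging straight down before the shut bin, staple through its slot; 3.14 = straight up; as found thrown back to its stop at 3.6. Light hinge: pushed forward past 2.9 rad it falls down by itself. If it hangs down before the bin is shut, the bin cannot shut.
- hasp_tip (a point): Free end of the hasp strap, 70 mm from its hinge. Moves with the hasp.
- drive1: Finished drive, a slim black stick 96 x 36 x 14 mm, 50 to 100 g, with a green band across the end away from the contacts, lying in a dock bay at the start; origin in the centre of its underside, x along its length towards the contacts, z up. May be absent.
- drive2: Finished drive, a slim black stick 96 x 36 x 14 mm, 50 to 100 g, with a green band across the end away from the contacts, lying in a dock bay at the start; origin in the centre of its underside, x along its length towards the contacts, z up. May be absent.
- drive3: Finished drive, a slim black stick 96 x 36 x 14 mm, 50 to 100 g, with a green band across the end away from the contacts, lying in a dock bay at the start; origin in the centre of its underside, x along its length towards the contacts, z up. May be absent.
- drive4: Finished drive, a slim black stick 96 x 36 x 14 mm, 50 to 100 g, with a green band across the end away from the contacts, lying in a dock bay at the start; origin in the centre of its underside, x along its length towards the contacts, z up. May be absent.
- drive5: Finished drive, a slim black stick 96 x 36 x 14 mm, 50 to 100 g, with a green band across the end away from the contacts, lying in a dock bay at the start; origin in the centre of its underside, x along its length towards the contacts, z up. May be absent.
- dish: White ceramic dish of screws, 84 mm across, 28 mm high, origin under its centre. Bystander.
- spudger: Blue plastic spudger, about 155 x 15 x 6 mm, origin under its middle, x along it. Bystander.
- screwdriver: Small screwdriver, 150 mm long, lying on the shelf. Bystander.
- tape: Orange roll of tape, 64 mm across, 19 mm high. Bystander.
- solvent: White solvent bottle, 52 mm across, 130 mm high. Bystander.
- spare_left: Flat black 2.5-inch spare drive, 100 x 70 x 10 mm, lying on top of the bin housing. Not part of the run: bystander.
- spare_right: As spare_left, on the right side of the housing's top. Bystander.

How it is judged (in metres and radians):
On the way, in this order (a step that is already met when the one before it is completed fails the run):
1. the cam lever is flipped over to free the carriage (value of joint cam_lever above 1.2 rad), for 0.2 s.
2. the carriage is drawn fully back (value of joint carriage above 0.041 m), for 0.2 s.
3. the lever is flipped back, locking the carriage in its rear position (value of joint carriage above 0.041 m and value of joint cam_lever below 0.35 rad), for 0.2 s.
4. every drive of the run lies in the bin, let go (x of drive1 in the frame of bin_floor between -0.07 and 0.07 m and y of drive1 in the frame of bin_floor between -0.105 and 0.105 m and z of drive1 in the frame of bin_floor between -0.012 and 0.115 m and contact force between the fingers and drive1 below 0.2 N and x of drive2 in the frame of bin_floor between -0.07 and 0.07 m and y of drive2 in the frame of bin_floor between -0.105 and 0.105 m and z of drive2 in the frame of bin_floor between -0.012 and 0.115 m and contact force between the fingers and drive2 below 0.2 N and x of drive3 in the frame of bin_floor between -0.07 and 0.07 m and y of drive3 in the frame of bin_floor between -0.105 and 0.105 m and z of drive3 in the frame of bin_floor between -0.012 and 0.115 m and contact force between the fingers and drive3 below 0.2 N and x of drive4 in the frame of bin_floor between -0.07 and 0.07 m and y of drive4 in the frame of bin_floor between -0.105 and 0.105 m and z of drive4 in the frame of bin_floor between -0.012 and 0.115 m and contact force between the fingers and drive4 below 0.2 N and x of drive5 in the frame of bin_floor between -0.07 and 0.07 m and y of drive5 in the frame of bin_floor between -0.105 and 0.105 m and z of drive5 in the frame of bin_floor between -0.012 and 0.115 m and contact force between the fingers and drive5 below 0.2 N), for 0.3 s.
5. the bin is swung shut (value of joint bin below 0.06 rad), for 0.2 s.
At the end, for the whole second after the job is handed in: The carriage is back (slide above 41 of 45 mm) and the lever locked (below 0.35 rad); every drive of the run is inside the bin; the bin is shut (below 0.06 rad) and the hasp hangs over its staple (below 0.15 rad) (all of step 3 and all of step 4 and value of joint bin below 0.06 rad and value of joint hasp below 0.15 rad); the robot touches nothing.
It fails at once if a drive is carried off the dock (over 12 cm) while the cam lever is not locked (value of joint cam_lever above 0.45 rad and distance of any of drive1, drive2, drive3, drive4, drive5 from where it was at the start of the episode above 0.12 m).
It fails at once if a bystander (dish, spudger, screwdriver, tape, solvent bottle, spare drives) is moved more than 3 cm (distance of any of dish, spudger, screwdriver, tape, solvent, spare_left, spare_right from where it was at the start of the episode above 0.03 m).
It fails at once if the dish of screws is tipped or the solvent bottle knocked over (angle between dish's own z axis and vertical above 0.5 rad or angle between solvent's own z axis and vertical above 0.6 rad).
Of drive1, drive2, drive3, drive4, drive5 only 3 to 5 are there at a start; the rules pass over those that are not, and their reading is None.
At some moment in a run one of drive1, drive2, drive3, drive4, drive5 may be knocked a few centimetres aside while the robot is not near it.
Once in a run the grip may slacken for a moment while it holds something.
It also fails if it takes over 208 s, if anything falls off the work surface, if the arm or the gripper's body presses on something with over 40 N, if the wrist force passes 120 N, or if a joint passes its speed limit or range.

### The arm

A 6-joint arm with a two-finger parallel gripper is mounted at the origin on the work surface. World frame = base frame: x ahead of the robot, y to its left, z up, the work surface at z = 0. Lengths are in m, angles in degrees, forces in N, time in s.
With the tool pointing down it reaches from about 0.35 to 0.875 m from the base axis. Payload 4.2 kg.
Tool frame: the origin (TCP) lies on the centre line of the jaws, within the pads' length; the fingertips stand r.tip_extent ahead of it and the grasp point (between the pads) lies 11 mm behind it (r.tip_extent is the distance from the TCP to the fingertips, in m); z points along the fingers, y is the line along which they close (so a half turn about z gives the same grasp; the last joint's range is limited). The gripper opens to 87 mm and grips with 3 to 60 N. Pads are 19 mm wide; open, the fingers measure 117 mm over their backs; the gripper's body (75 mm by 190 mm) begins 51 mm behind the grasp point.
Start: joints at [81.967, 22.042, 0.453, 0, -68.411, -14.817], TCP at [0.243, 0.576, 0.231] pointing down, gripper open.
Joint ranges: [-179.83, 179.83], [-69.29, 118.12], [-61.27, 80.66], [-181.25, 117.63], [-171.15, -9.14], [-177.46, 177.46]. Speed limits (degrees/s): [159.86, 159.86, 180, 180, 180, 180].

### API

Orientations are given as a 3x3 rotation matrix whose columns are the frame's x, y, z axes.
In Python, from station import r gives the robot as it stands.
- The arm moves only by the shell command python3 -m jog 'ROWS'. ROWS is text: rows parted by semicolons, each of 5 numbers parted by spaces: the opening, from 0 (shut) to 1 (fully open), then the shift along the world's x, y, z in mm, then the turn about the world's z in degrees. In form: hand dx dy dz roll; .... A call has 1 to 5 rows; each row shifts and turns the commanded pose from where the row before left it; what a row does not reach is not made up. A row lasts 1/8 s, in which the tool goes at most 62.5 mm and 10.7 degrees, less where a joint would pass 70% of its speed; a pose out of reach is approached as far as the arm can. A call is refused whole if a number of a shift passes 62.5 or a number of a turn 10.7, either way. A call with a gripper value outside its range is refused whole. The fingers move at their own pace and stop on an object; the grip force is fixed at half the most. Time passes only in rows, so rows that do not move let the fingers close. It gives the time, the measured TCP pose, the force, the opening and the grip force at its end, in the units of the state.
- r.sense(): the state, without advancing time (a new reading comes with each control period).
- r.capture(name): name is "side" or "top"; returns a dict with "pixels" (420x560x3 uint8, red, green, blue), "fovy" (degrees; the focal length in pixels is half the picture's height over the tangent of half this angle, whatever the lens; pixels are square), "cx", "cy" (the principal point, pixels), "origin" and "orientation" of the camera in the world. Camera axes: x right, y down, z forward; pixel columns grow to the right and rows downward; lengths in m; the calibration is good to about 2 mm. A picture is of the moment at which its call begins. There is no depth.
- r.finish_job(): hands the job in; it is judged then, once.
The state is a dict: "time_s": time; "joints": joint angles; "joint_velocities": joint speeds; "effort": joint torques, N m; "tcp_pos": TCP position; "ee_rot": TCP orientation; "wrist_force": force on the tool from outside, world axes, zero at the start; "moment": the same for the moment, N m; "gripper_width": opening from 0.0 (shut) to 1.0 (fully open); "gripper_force": force on a finger pad.
Only numpy, scipy, OpenCV 4.12 (cv2) and the standard library are available. Lean on these libraries where they do the work, as an engineer would, in place of code of your own. Each camera call takes 0.05 s, during which the arm holds its last target. There are 200 camera calls.

## Working session

There is one attempt and no reset: what is moved stays moved. The work goes in short steps, Python scripts to look and compute and a shell command to move; the robot and the scene stay as the last step left them, time stands still between calls to the robot, and variables do not carry over. Pictures are saved under pics/ and viewed, at most 14 in all, crops included, and the job is handed in when it is done.

```bash
ls; mkdir -p pics
python3 - <<'E'
from station import r
import cv2
s=r.sense(); print(s['tcp_pos'],s['ee_rot'],r.tip_extent)
for n in('side','top'):
    c=r.capture(n); cv2.imwrite(f'pics/{n}0.png',c['pixels'][:,:,::-1]); print(n,c['fovy'],c['cx'],c['cy'],c['origin'],c['orientation'])
E
```

```text
pics
[0.24245631 0.57541447 0.22945312] [[ 9.21446491e-01 -3.88504523e-01 -7.73977655e-04]
 [-3.88505285e-01 -9.21444212e-01 -2.05122218e-03]
 [ 8.37318661e-05  2.19078589e-03 -9.99997597e-01]] 0.008
side 52.86218866126065 280.5124223633725 214.1935354306836 [-0.1517308  -0.77399843  0.83539877] [[ 0.72985769 -0.39438971  0.55835876]
 [-0.68319045 -0.39258723  0.61573214]
 [-0.0236339  -0.83086222 -0.55597609]]
top 46.76782286803384 279.23679564900954 207.8692439214004 [0.4152332  0.01511147 1.43633662] [[ 0.01105588 -0.99557263  0.09334293]
 [-0.9998912  -0.01191872 -0.00869127]
 [ 0.00976532 -0.09323669 -0.99559608]]
```

View pics/side0.png

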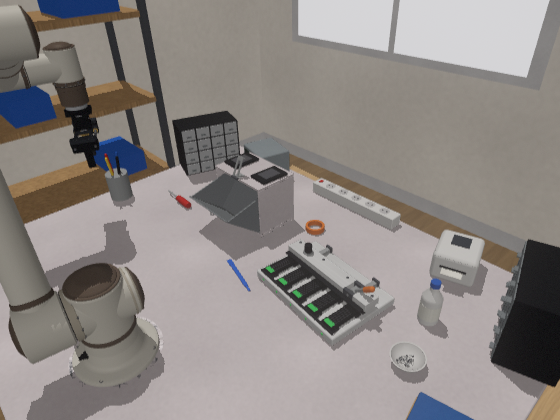

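View pics/top0.png

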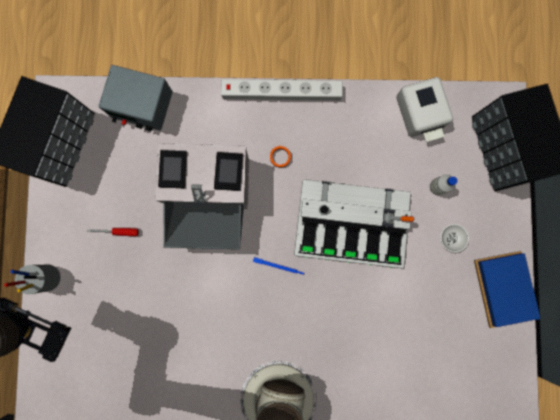

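```bash
cat > h.py <<'E'
from station import r
import numpy as np, cv2
def cap(n,save=None,crop=None,k=1):
    c=r.capture(n)
    if save:
        im=c['pixels'][:,:,::-1]
        if crop: x0,y0,x1,y1=crop; im=im[y0:y1,x0:x1]
        cv2.imwrite('pics/'+save,cv2.resize(im,None,fx=k,fy=k,interpolation=cv2.INTER_CUBIC))
    return c
def f(c): return 210/np.tan(np.radians(c['fovy']/2))
def ray(c,u,v):
    d=np.array([(u-c['cx'])/f(c),(v-c['cy'])/f(c),1.]); d=np.array(c['orientation'])@d
    return np.array(c['origin']),d/np.linalg.norm(d)
def onz(c,u,v,z):
    o,d=ray(c,u,v); return o+d*(z-o[2])/d[2]
def two(c1,p1,c2,p2):
    (a,d),(b,e)=ray(c1,*p1),ray(c2,*p2)
    s=np.linalg.lstsq(np.c_[d,-e],b-a,rcond=None)[0]; P,Q=a+s[0]*d,b+s[1]*e
    return (P+Q)/2,np.linalg.norm(P-Q)
def proj(c,P):
    q=np.array(c['orientation']).T@(np.array(P)-c['origin']); return q[0]/q[2]*f(c)+c['cx'],q[1]/q[2]*f(c)+c['cy']
def blobs(c,lo,hi,amin=15):
    h=cv2.cvtColor(c['pixels'],cv2.COLOR_RGB2HSV); m=cv2.inRange(h,np.array(lo),np.array(hi))
    n,_,st,ce=cv2.connectedComponentsWithStats(m); return [(ce[i].round(1),st[i]) for i in range(1,n) if st[i][4]>=amin]
GREEN=((45,120,70),(75,255,255)); ORANGE=((5,150,120),(17,255,255))
E
python3 - <<'E'
from h import *
t=cap('top','t1.png',(150,135,290,275),5.7/1.4); s=cap('side','s1.png',(180,130,400,340),2.7)
cv2.imwrite('pics/t2.png',cv2.resize(t['pixels'][165:285,280:440,::-1],None,fx=5,fy=5,interpolation=cv2.INTER_CUBIC))
for n,c in(('t',t),('s',s)):
    for z,k in ((.042,GREEN),(.09,ORANGE)):
        for ce,st in blobs(c,*k): print(n,z,ce,st,onz(c,*ce,z).round(4))
E
```

```text
t 0.042 [307.2 248.4] [302 246  11   6  58] [ 0.4304 -0.0784  0.042 ]
t 0.042 [328.9 251.5] [324 248  11   8  67] [ 0.4222 -0.1406  0.042 ]
t 0.042 [350.  253.7] [345 251  11   7  61] [ 0.4166 -0.2011  0.042 ]
t 0.042 [371.7 256.5] [366 254  12   6  62] [ 0.4093 -0.2633  0.042 ]
t 0.042 [393.  259.1] [388 256  11   7  66] [ 0.4026 -0.3243  0.042 ]
t 0.09 [280.1 155.9] [270 146  21  21 148] [0.6883 0.0026 0.09  ]
t 0.09 [406.9 218.4] [401 216  13   6  56] [ 0.5163 -0.3526  0.09  ]
s 0.042 [269.7 269. ] [266 266   8   7  34] [ 0.4327 -0.0774  0.042 ]
s 0.042 [282.7 280.9] [279 278   8   7  37] [ 0.4253 -0.1388  0.042 ]
s 0.042 [296.6 293.3] [292 290  10   8  40] [ 0.4188 -0.1991  0.042 ]
s 0.042 [312.2 307.1] [308 303  10   9  48] [ 0.4123 -0.2617  0.042 ]
s 0.042 [328.8 321.9] [324 318  10   9  50] [ 0.4056 -0.3234  0.042 ]
s 0.09 [314.6 226.6] [306 220  18  14 157] [ 0.6236 -0.0711  0.09  ]
s 0.09 [368.3 288.9] [363 287  12   5  54] [ 0.5225 -0.3482  0.09  ]
```

View pics/t1.png

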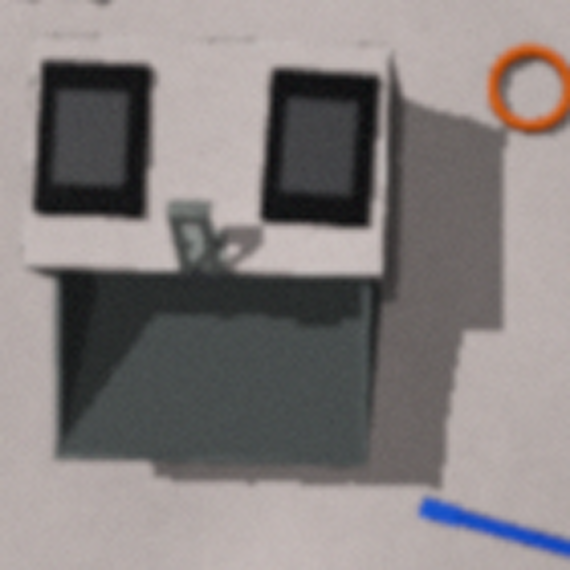

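View pics/t2.png

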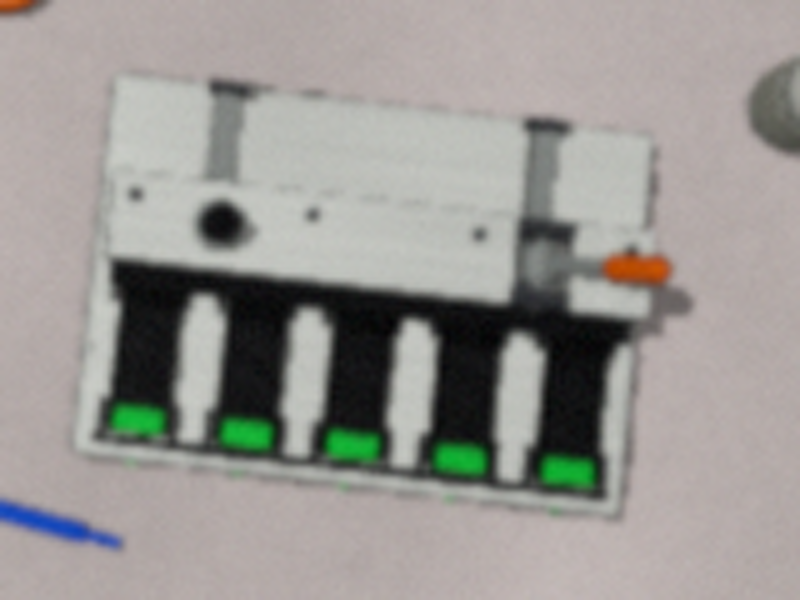

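View pics/s1.png

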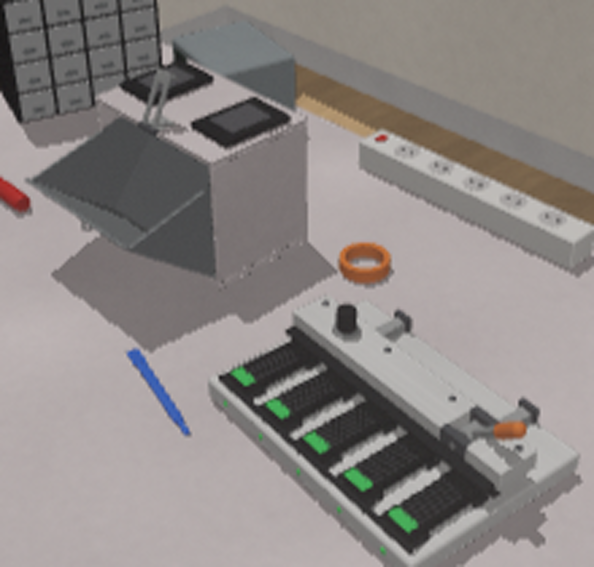

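```bash
cat >> h.py <<'E'
def fr(o,yaw):
    a=np.radians(yaw); R=np.array([[np.cos(a),-np.sin(a)],[np.sin(a),np.cos(a)]]); o=np.array(o)
    return (lambda x,y:(o+R@[x,y]).round(4)),(lambda P:(R.T@(np.array(P[:2])-o)).round(4))
E
python3 - <<'E'
from h import *
t=cap('top'); s=cap('side')
k=570/140
D={n:onz(t,280+u/5-.4,165+v/5-.4,.028)[:2].round(4) for n,u,v in(('rl',116,75),('rr',650,135),('fl',78,452),('fr',617,513))}
print(D, 'fl-fr',D['fl']-D['fr'],'rl-rr',D['rl']-D['rr'],'rear mid',(D['rl']+D['rr'])/2,'front mid',(D['fl']+D['fr'])/2)
print('knob',onz(t,324,209.5,.090))
H={n:onz(t,150+u/k-.4,135+v/k-.4,.18)[:2].round(4) for n,u,v in(('rl',38,40),('rr',392,48),('fl',25,268),('fr',383,275))}
print(H,'mid f',(H['fl']+H['fr'])/2,'mid r',(H['rl']+H['rr'])/2)
for nm,u,v in(('lipL',60,457),('lipR',365,462)): print(nm,onz(t,150+u/k-.4,135+v/k-.4,.105))
ks=2.7
# housing front-right top corner and front-right bottom
print('side fr top',onz(s,180+213/ks-.3,130+158/ks-.3,.18),'fr bot',onz(s,180+217/ks-.3,130+280/ks-.3,0), 'rr top',onz(s,180+306/ks-.3,130+118/ks-.3,.18))
# lip two-view
print(two(t,(150+60/k-.4,135+457/k-.4),s,(180+32/ks-.3,130+180/ks-.3)),two(t,(150+365/k-.4,135+462/k-.4),s,(180+128/ks-.3,130+247/ks-.3)))
# knob side top ~ (345,310)
print(onz(s,180+346/ks-.3,130+310/ks-.3,.094))
# lever tip
print(two(t,(280+668/5-.4,165+269/5-.4),s,(180+523/ks-.3,130+429/ks-.3)))
# hasp tip
print(two(t,(150+190/k-.4,135+204/k-.4),s,(180+168/ks-.3,130+72/ks-.3)))
E
```

```text
{'rl': array([ 0.6313, -0.0653]), 'rr': array([ 0.5997, -0.3786]), 'fl': array([ 0.4112, -0.0448]), 'fr': array([ 0.3795, -0.3564])} fl-fr [0.0317 0.3116] rl-rr [0.0316 0.3133] rear mid [ 0.6155  -0.22195] front mid [ 0.39535 -0.2006 ]
knob [ 0.53839005 -0.12140442  0.09      ]
{'rl': array([0.6964, 0.3217]), 'rr': array([0.6942, 0.0936]), 'fl': array([0.5486, 0.3249]), 'fr': array([0.5469, 0.0968])} mid f [0.54775 0.21085] mid r [0.6953  0.20765]
lipL [0.42957082 0.31559081 0.105     ]
lipR [0.42851219 0.11143717 0.105     ]
side fr top [0.5571074  0.10477324 0.18      ] fr bot [0.56031521 0.11542716 0.        ] rr top [0.69846766 0.09727369 0.18      ]
(array([0.43274903, 0.31092178, 0.11603389]), np.float64(0.007853452691577324)) (array([0.42987736, 0.10958129, 0.11641061]), np.float64(0.0036029464283988985))
[ 0.54178229 -0.12124553  0.094     ]
(array([ 0.51567701, -0.36578304,  0.10752578]), np.float64(0.0015171474504158044))
(array([0.5822426 , 0.21056172, 0.24339202]), np.float64(0.0001568962860467617))
```

```bash
python3 -m jog '0 13 -50 0 8.3; 0 13 -50 0 8.4; 0 13 -50 0 0; 0 13 -50 0 0; 0 13 -50 0 0'; python3 -m jog '0 13 -50 0 0; 0 13 -50 0 0; 0 13 -50 0 0; 0 13 -50 0 0; 0 13 -50 0 0'; python3 -m jog '0 13 -50 0 0; 0 13 -50 0 0; 0 13 -50 0 0; 0 13 -50 0 0; 0 13 -50 0 0';python3 -m jog '0 13 -50 0 0; 0 13 -50 0 0; 0 13 -50 0 0; 0 13 -50 0 0; 0 13 -50 0 0'; python3 -m jog '0 0 0 0 0'
python3 - <<'E'
from h import *
d,_=fr((.6172,-.2235),-6.2)
s=r.sense();print(s['tcp_pos'].round(4),np.degrees(np.arctan2(*np.array(s['ee_rot'])[[1,0],0])))
print(d(-.087,-.21),d(-.087,-.08),d(-.13,.093))
E
```

```text
time_s: 0.92
tcp_pos: [0.3078, 0.3243, 0.2307]
ee_rot: [[0.994, -0.107, 0.0], [-0.107, -0.994, 0.0], [0.0, -0.0, -1.0]]
wrist_force: [0.3, 0.1, 0.9]
gripper_width: 0.514
gripper_force: 0.0
time_s: 1.55
tcp_pos: [0.3728, 0.0744, 0.231]
ee_rot: [[0.994, -0.107, 0.001], [-0.107, -0.994, 0.001], [0.001, -0.001, -1.0]]
wrist_force: [0.7, -0.1, 0.8]
gripper_width: 0.02
gripper_force: 0.0
time_s: 2.17
tcp_pos: [0.4379, -0.1759, 0.2308]
ee_rot: [[0.994, -0.107, 0.001], [-0.107, -0.994, -0.0], [0.001, -0.0, -1.0]]
wrist_force: [1.7, 1.4, -0.3]
gripper_width: 0.003
gripper_force: 0.0
time_s: 2.8
tcp_pos: [0.5029, -0.4258, 0.2304]
ee_rot: [[0.994, -0.107, 0.0], [-0.107, -0.994, 0.0], [0.0, -0.0, -1.0]]
wrist_force: [1.1, -0.0, 0.3]
gripper_width: 0.006
gripper_force: 0.0
time_s: 2.92
tcp_pos: [0.5025, -0.4268, 0.2286]
ee_rot: [[0.994, -0.111, -0.002], [-0.111, -0.994, 0.001], [-0.002, -0.0, -1.0]]
wrist_force: [-0.4, 0.9, -0.6]
gripper_width: 0.011
gripper_force: 0.0
[ 0.5025 -0.4268  0.2286] -6.366122724610595
[ 0.508  -0.4229] [ 0.5221 -0.2936] [ 0.498 -0.117]
```

```bash
python3 -m jog '0 5 3 -40 0; 0 0 0 -43 0; 0 0 0 -42 0; 0 1 10 0 0; 0 1 10 0 0'|grep -E 'tcp|wrist'; python3 -m jog '0 1.5 14 0 0; 0 1.5 14 0 0; 0 1.5 14 0 0; 0 1.5 14 0 0; 0 1.5 14 0 0'|grep -E 'tcp|wrist'; python3 -m jog '0 1.5 14 0 0; 0 1.5 14 0 0; 0 1.5 12 0 0; 0 0 0 0 0'|grep -E 'tcp|wrist'
python3 - <<'E'
from h import *
cap('side','s2.png',(220,200,440,360),3)
for ce,st in blobs(r.capture('top'),*ORANGE): print(ce,st)
E
```

```text
tcp_pos: [0.5108, -0.4006, 0.1076]
wrist_force: [0.4, -0.1, 1.1]
tcp_pos: [0.5181, -0.3323, 0.1087]
wrist_force: [0.5, -2.8, 1.7]
tcp_pos: [0.5218, -0.2896, 0.1051]
wrist_force: [-0.6, -0.9, 0.9]
[280.1 155.9] [270 146  21  21 146]
```

View pics/s2.png

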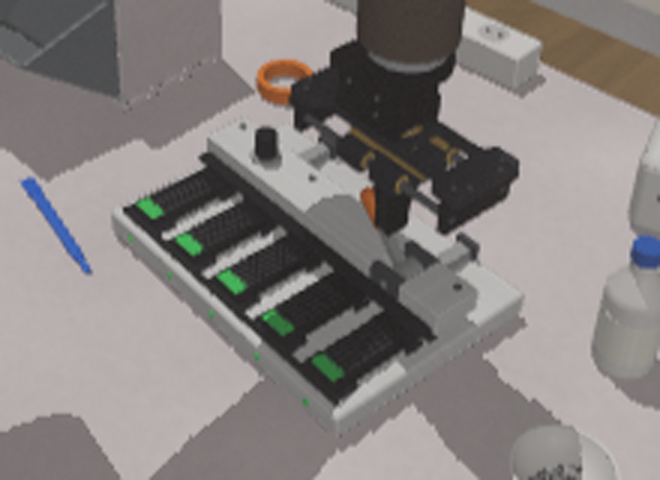

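```bash
python3 -m jog '0 1.5 14 0 0; 0 1 13 0 0; 0 0 0 0 0; 0 0 -5 30 0; 0 0 0 20 0'|grep -E 'tcp|wrist'; python3 -m jog '0 -9 50 0 0; 0 -10 50 0 0; 0 -9 53 0 0; 0 0 0 0 0'|grep -E 'tcp|wrist'
python3 - <<'E'
from h import *
t=cap('top');s=cap('side')
a=[b for b in blobs(t,*ORANGE) if b[0][0]>300]; b=[b for b in blobs(s,*ORANGE) if b[0][0]>330]; print(a,b)
if a and b:
  P=two(t,a[0][0],s,b[0][0]);print(P, fr((.6172,-.2235),-6.2)[1](P[0]))
E
```

```text
tcp_pos: [0.5244, -0.269, 0.1568]
wrist_force: [0.0, -0.6, 0.3]
tcp_pos: [0.4954, -0.1129, 0.1559]
wrist_force: [-0.9, -0.7, 0.2]
[(array([374.1, 214. ]), array([370, 212,  10,   5,  39], dtype=int32))] [(array([342.7, 269.4]), array([338, 264,  10,  13,  66], dtype=int32))]
(array([ 0.52742423, -0.26035127,  0.09616408]), np.float64(0.0012813600484056244)) [-0.0853 -0.0463]
```

```bash
python3 -m jog '0 1 -4 -37 0; 0 0 0 -37 0; 0 12 -1 0 0; 0 10 -1 0 0; 0 10 -1 0 0'|grep -E 'tcp|wrist'; python3 -m jog '0 10 -1 0 0; 0 10 -1 0 0; 0 8 -1 0 0; 0 0 0 0 0'|grep -E 'tcp|wrist';  python3 -m jog '0 4 -1 0 0; 0 0 0 0 0'|grep -E 'tcp|wrist';  python3 -m jog '0 4 0 0 0; 0 0 0 0 0'|grep -E 'tcp|wrist'
```

```text
tcp_pos: [0.5297, -0.1237, 0.0826]
wrist_force: [-3.6, -1.1, 1.4]
tcp_pos: [0.5589, -0.1259, 0.0818]
wrist_force: [0.2, -0.2, -0.3]
tcp_pos: [0.5614, -0.1267, 0.0815]
wrist_force: [-0.3, 0.4, 0.2]
tcp_pos: [0.5646, -0.127, 0.0814]
wrist_force: [-3.4, 1.2, 1.5]
```

```bash
for i in 1; do python3 -m jog '0 3 0 0 0; 0 0 0 0 0'|grep -E 'tcp|wrist';  python3 -m jog '0 3 0 0 0; 0 0 0 0 0'|grep -E 'tcp|wrist'; done
python3 - <<'E'
from h import *
s=cap('side');t=cap('top')
a=[b for b in blobs(t,*ORANGE) if b[0][0]>300]; b=[b for b in blobs(s,*ORANGE) if b[0][0]>330]
P=two(t,a[0][0],s,b[0][0]);print(P, fr((.6172,-.2235),-6.2)[1](P[0]))
E
```

```text
tcp_pos: [0.5649, -0.1271, 0.0813]
wrist_force: [-9.2, 3.1, 7.1]
tcp_pos: [0.565, -0.1271, 0.0813]
wrist_force: [-15.0, 4.0, 11.4]
(array([ 0.57192884, -0.26496361,  0.0958283 ]), np.float64(0.0009639455136539784)) [-0.0405 -0.0461]
```

```bash
python3 -m jog '0 -10 1 0 0; 0 0 0 40 0; 0 0 0 30 0; 0 6 -39 0 0; 0 5 -40 0 0'|grep -E 'tcp|wrist'; python3 -m jog '0 0 0 0 0; 0 0 0 -30 0; 0 0 0 -23 0; 0 0 0 0 0'|grep -E 'tcp|wrist'
```

```text
tcp_pos: [0.5741, -0.2059, 0.1528]
wrist_force: [-0.4, 0.2, 0.1]
tcp_pos: [0.5714, -0.2044, 0.0968]
wrist_force: [-0.1, 0.6, 0.3]
```

```bash
python3 -m jog '0 1 -14 0 0; 0 -1 -14 0 0; 0 -1 -14 0 0; 0 -1 -14 0 0; 0 -1 -14 0 0'|grep -E 'tcp|wrist'; python3 -m jog '0 -1 -12 0 0; 0 -1 -12 0 0; 0 -1 -10 0 0; 0 0 0 0 0'|grep -E 'tcp|wrist'; python3 -m jog '0 -1 -8 0 0; 0 0 0 0 0'|grep -E 'tcp|wrist'
python3 - <<'E'
from h import *
s=cap('side');t=cap('top')
print(fr((.6172,-.2235),-6.2)[1](r.sense()['tcp_pos']))
a=[b for b in blobs(t,*ORANGE) if b[0][0]>300]; b=[b for b in blobs(s,*ORANGE) if b[0][0]>330];print(a,b)
if a and b:
  P=two(t,a[0][0],s,b[0][0]);print(P, fr((.6172,-.2235),-6.2)[1](P[0]))
E
```

```text
tcp_pos: [0.5715, -0.2747, 0.1019]
wrist_force: [0.3, 0.7, 0.7]
tcp_pos: [0.5655, -0.3098, 0.0977]
wrist_force: [0.8, 0.7, -0.4]
tcp_pos: [0.5646, -0.3165, 0.0972]
wrist_force: [0.2, 2.3, -1.2]
[-0.0423 -0.0983]
[] [(array([376. , 273.4]), array([372, 269,   9,  10,  45], dtype=int32))]
```

```bash
python3 -m jog '0 -1 -8 0 0; 0 0 0 0 0'|grep -E 'tcp|wrist'; python3 -m jog '0 -1 -7 0 0; 0 0 0 0 0'|grep -E 'tcp|wrist'; python3 -m jog '0 0 -5 0 0; 0 0 0 0 0'|grep -E 'tcp|wrist';python3 -m jog '0 0 -4 0 0; 0 0 0 0 0'|grep -E 'tcp|wrist'; python3 -m jog '0 0 -4 0 0; 0 0 0 0 0'|grep -E 'tcp|wrist'
```

```text
tcp_pos: [0.5633, -0.3229, 0.0967]
wrist_force: [2.0, 7.5, -2.9]
tcp_pos: [0.5619, -0.3282, 0.095]
wrist_force: [1.7, 11.4, -7.6]
tcp_pos: [0.5614, -0.3311, 0.0934]
wrist_force: [4.1, 15.4, -10.6]
tcp_pos: [0.5612, -0.3326, 0.0924]
wrist_force: [5.3, 23.6, -11.4]
tcp_pos: [0.5612, -0.3331, 0.0922]
wrist_force: [4.7, 34.6, -7.5]
```

```bash
python3 -m jog '0 0 30 0 0; 0 0 0 50 0; 0.6 0 0 30 0; 0.6 -50 30 0 0; 0.6 -50 30 0 0'|grep -E 'tcp|wrist'
python3 - <<'E'
from h import *
s=cap('side');t=cap('top')
d,i=fr((.6172,-.2235),-6.2)
a=[b for b in blobs(t,*ORANGE) if b[0][0]>300]; b=[b for b in blobs(s,*ORANGE) if b[0][0]>330];print(a,b)
if a and b:
  P=two(t,a[0][0],s,b[0][0]);print(P, i(P[0]))
for y in(.124,.062,0,-.062,-.124): print(y,d(-.162,y))
for ce,st in blobs(s,*GREEN): print(ce,i(onz(s,*ce,.042)))
E
```

```text
tcp_pos: [0.4623, -0.2554, 0.179]
wrist_force: [0.9, -0.4, 0.4]
[(array([408.4, 202.4]), array([402, 200,  13,   6,  56], dtype=int32))] [(array([380.8, 281.2]), array([375, 279,  12,   5,  51], dtype=int32))]
(array([ 0.56101338, -0.35634536,  0.0960318 ]), np.float64(0.0015182023840453567)) [-0.0415 -0.1381]
0.124 [ 0.4695 -0.0827]
0.062 [ 0.4628 -0.1444]
0 [ 0.4561 -0.206 ]
-0.062 [ 0.4495 -0.2676]
-0.124 [ 0.4428 -0.3293]
[269.7 269. ] [-0.1992  0.1254]
[282.7 280.9] [-0.1999  0.0634]
[296.6 293.2] [-0.1997  0.0031]
[312.3 307.3] [-0.1999 -0.0608]
[328.8 322.3] [-0.2004 -0.1232]
```

```bash
python3 -m jog '0.55 -13 -12 -30 0; 0.55 0 0 -40 0; 0.55 0 0 -30 0; 0.55 0 0 0 0'
python3 - <<'E'
from h import *
cap('side','s3.png',(240,210,400,330),4)
p=[]
for _ in range(1): s=r.sense();p.append(s['tcp_pos'])
print(np.mean(p,0).round(4))
E
```

```text
time_s: 13.3
tcp_pos: [0.4489, -0.2675, 0.0769]
ee_rot: [[0.994, -0.107, -0.005], [-0.107, -0.994, 0.0], [-0.005, 0.0, -1.0]]
wrist_force: [0.3, 0.4, 0.3]
gripper_width: 0.552
gripper_force: 0.0
[ 0.4503 -0.2678  0.0786]
```

View pics/s3.png

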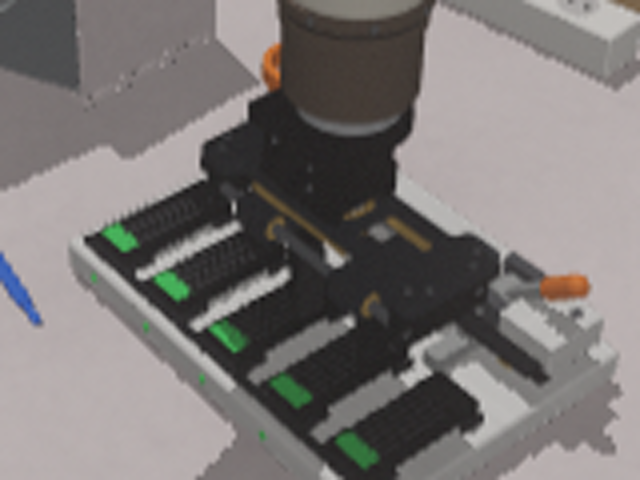

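```bash
python3 -m jog '0.55 0 0 -22 0; 0.55 0 0 -6 0; 0.55 0 0 -4 0; 0.55 0 0 0 0'|grep -E 'tcp|wrist';  python3 -m jog '0.2 0 0 0 0; 0.2 0 0 0 0; 0.2 0 0 0 0; 0.2 0 0 0 0'; python3 -m jog '0.2 0 0 20 0;0.2 0 0 30 0; 0.2 0 0 30 0; 0.2 0 0 0 0'
python3 - <<'E'
from h import *
cap('side','s4.png',(240,170,400,330),3.7)
E
```

```text
tcp_pos: [0.4507, -0.2673, 0.0472]
wrist_force: [-0.3, -0.5, 0.9]
time_s: 14.35
tcp_pos: [0.4504, -0.2672, 0.047]
ee_rot: [[0.994, -0.107, 0.001], [-0.107, -0.994, -0.0], [0.001, 0.0, -1.0]]
wrist_force: [-1.1, 0.9, 3.1]
gripper_width: 0.399
gripper_force: 30.0
time_s: 14.85
tcp_pos: [0.4515, -0.2674, 0.1285]
ee_rot: [[0.994, -0.107, 0.005], [-0.107, -0.994, -0.001], [0.005, 0.001, -1.0]]
wrist_force: [0.5, 0.7, -1.5]
gripper_width: 0.404
gripper_force: 30.0
```

View pics/s4.png

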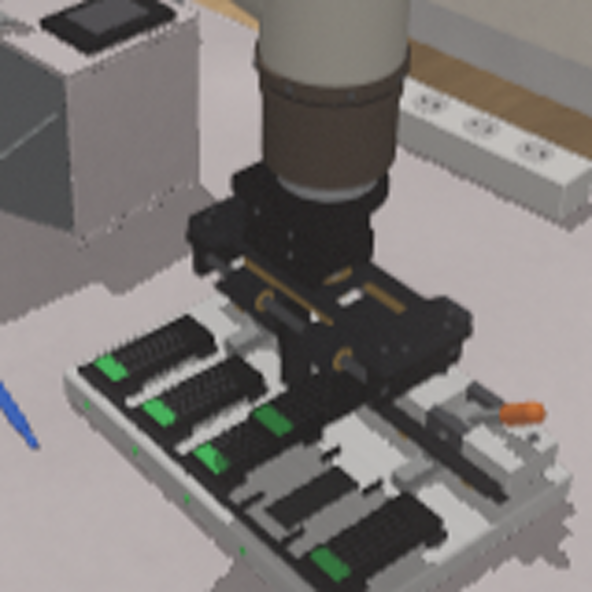

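```bash
python3 -m jog '0.2 0 30 45 5.5; 0.2 5 50 0 0; 0.2 5 50 0 0; 0.2 5 50 0 0; 0.2 5 50 0 0'|grep -E 'tcp|grip'; python3 -m jog '0.2 5 50 0 0; 0.2 5 50 0 0; 0.2 5 50 0 0; 0.2 4 37 0 0; 0.2 0 0 0 0'
python3 - <<'E'
from h import *
cap('side','s5.png',(140,80,340,260),3.3)
E
```

```text
tcp_pos: [0.4691, -0.0356, 0.17]
gripper_width: 0.404
gripper_force: 30.0
time_s: 16.15
tcp_pos: [0.4886, 0.1518, 0.1697]
ee_rot: [[1.0, -0.008, -0.003], [-0.008, -1.0, -0.001], [-0.003, 0.001, -1.0]]
wrist_force: [0.2, -0.2, -1.1]
gripper_width: 0.399
gripper_force: 30.0
```

View pics/s5.png

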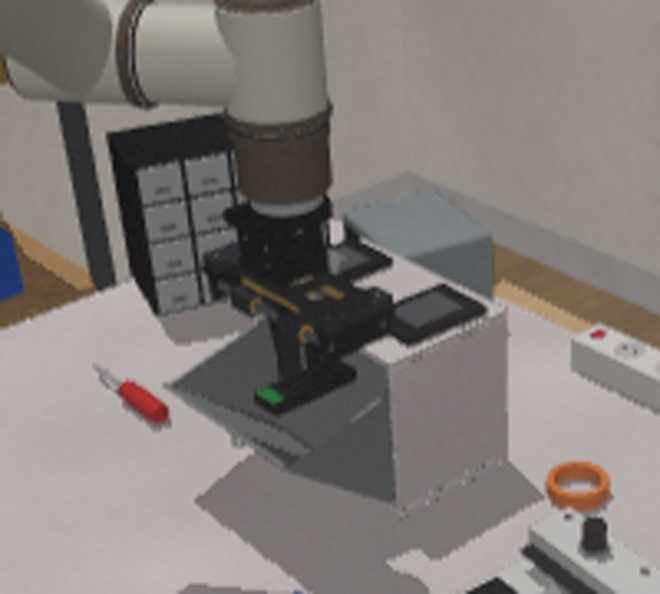

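```bash
python3 -m jog '0.2 0 0 -15 0; 0.2 0 0 -12 0; 0.2 0 0 -6 0; 0.2 0 0 0 0'|grep -E 'tcp|wrist'; python3 -m jog '0.55 0 0 0 0; 0.55 0 0 0 0; 0.55 0 0 0 0; 0.55 0 0 0 0; 0.55 0 0 0 0'|grep -E 'tcp|wrist|grip';python3 -m jog '0.55 0 0 25 0; 0.55 0 0 25 0; 0.55 -5 -50 0 -5.5; 0.55 -5 -50 0 0; 0.55 -5 -50 0 0'|grep -E 'tcp|wrist'
python3 - <<'E'
from h import *
cap('side','s6.png',(140,100,420,340),2.5)
d,i=fr((.6172,-.2235),-6.2);s=cap('side');
for ce,st in blobs(s,*GREEN): print(ce,i(onz(s,*ce,.042)))
E
```

```text
tcp_pos: [0.4889, 0.1493, 0.1378]
wrist_force: [0.3, -0.1, -0.7]
tcp_pos: [0.4892, 0.15, 0.1386]
wrist_force: [-0.1, 0.1, 0.4]
gripper_width: 0.547
gripper_force: 0.0
tcp_pos: [0.4739, -0.0013, 0.1887]
wrist_force: [0.6, -0.1, 0.7]
[269.5 269.1] [-0.1999  0.1254]
[282.4 280.9] [-0.2006  0.0639]
[296.7 293.6] [-0.2004  0.0018]
[328.7 321.9] [-0.1998 -0.1221]
```

View pics/s6.png

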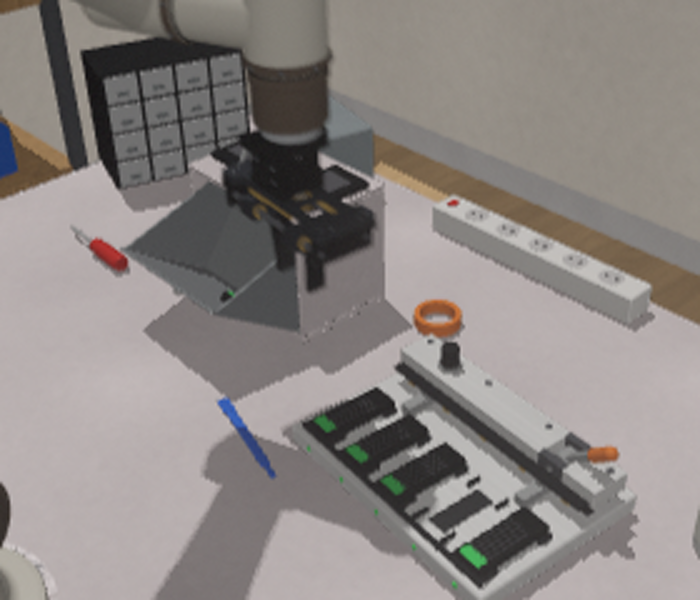

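```bash
python3 -m jog '0.55 -2 -41 0 0; 0.55 -2 -41 -40 0; 0.55 0 0 -50 0; 0.55 0 0 -35 0; 0.55 0 0 0 0'|grep -E 'tcp|wrist';python3 -c "
from h import *
d,i=fr((.6172,-.2235),-6.2);s=cap('side')
for ce,st in blobs(s,*GREEN): print(ce,st[4],i(onz(s,*ce,.042)))"
```

```text
tcp_pos: [0.4684, -0.0821, 0.0614]
wrist_force: [0.4, -0.4, 0.8]
[269.5 269.1] 28 [-0.1999  0.1254]
[282.4 280.9] 30 [-0.2006  0.0639]
[296.8 293.5] 31 [-0.1999  0.0019]
[328.8 321.9] 50 [-0.1996 -0.1222]
```

```bash
python3 -m jog '0.55 1 0 -10 0; 0.55 0 0 -5 0; 0.2 0 0 0 0; 0.2 0 0 0 0; 0.2 0 0 0 0'|grep -E 'tcp|wrist|grip';python3 -m jog '0.2 0 0 0 0; 0.2 0 0 40 0; 0.2 0 0 50 0; 0.2 0 20 33 5.5; 0.2 5 50 0 0'|grep -E 'tcp|wrist|grip';python3 -m jog '0.2 5 50 0 0; 0.2 5 50 0 0; 0.2 5 50 0 0; 0.2 0 51 0 0; 0.2 0 0 0 0'|grep -E 'tcp|wrist|grip'
```

```text
tcp_pos: [0.4714, -0.082, 0.0489]
wrist_force: [-0.5, 0.2, 1.1]
gripper_width: 0.388
gripper_force: 30.0
tcp_pos: [0.4777, -0.0119, 0.1745]
wrist_force: [0.9, -0.1, -1.6]
gripper_width: 0.388
gripper_force: 30.0
tcp_pos: [0.4911, 0.1918, 0.1711]
wrist_force: [-0.3, -1.6, -0.6]
gripper_width: 0.391
gripper_force: 30.0
```

```bash
python3 -m jog '0.2 -1 -2 -15 0; 0.2 0 0 -12 0; 0.2 0 0 -6 0; 0.2 0 0 0 0; 0.55 0 0 0 0'|grep -E 'tcp|wrist'; python3 -m jog '0.55 0 0 0 0; 0.55 0 0 0 0; 0.55 0 0 0 0; 0.55 0 0 25 0; 0.55 0 0 25 0'|grep -E 'tcp|wrist|grip';python3 -m jog '0.55 -4 -50 0 -5.5; 0.55 -4 -50 0 0; 0.55 -4 -50 0 0; 0.55 -4 -50 0 0; 0.55 -4 -50 0 0'|grep tcp;  python3 -m jog '0.55 -3 -50 0 0; 0.55 -2 -34 -40 0; 0.55 0 0 -50 0; 0.55 0 0 -35 0; 0.55 0 0 0 0'|grep -E 'tcp|wrist'; python3 -c "
from h import *
d,i=fr((.6172,-.2235),-6.2);s=cap('side','s7.png',(140,120,340,300),3)
for ce,st in blobs(s,*GREEN,8): print(ce,st[4],i(onz(s,*ce,.042)))"
```

```text
tcp_pos: [0.4906, 0.1868, 0.1389]
wrist_force: [-0.6, 0.4, -0.0]
tcp_pos: [0.49, 0.1869, 0.189]
wrist_force: [-0.5, -0.9, -0.6]
gripper_width: 0.552
gripper_force: 0.0
tcp_pos: [0.4699, -0.0645, 0.1889]
tcp_pos: [0.4632, -0.1472, 0.0615]
wrist_force: [-0.2, -0.4, 0.5]
[282.4 281. ] 29 [-0.2008  0.0636]
[296.7 293.4] 32 [-0.1999  0.0023]
[328.6 322.2] 40 [-0.2006 -0.1226]
```

View pics/s7.png

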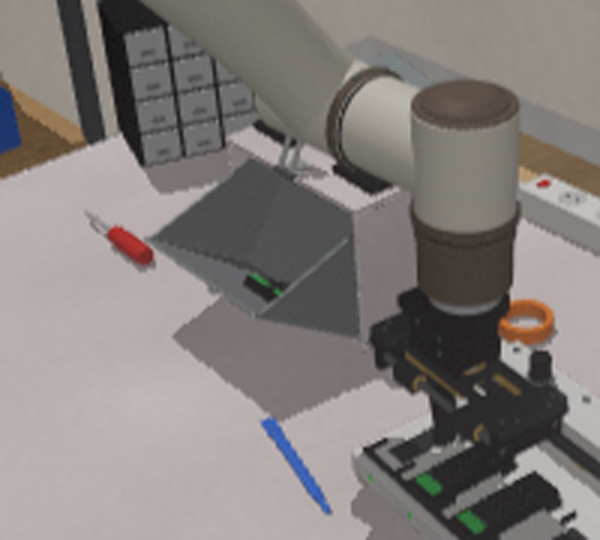

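```bash
python3 -m jog '0.55 1 3 -9 0; 0.55 0 0 -5 0; 0.2 0 0 0 0; 0.2 0 0 0 0; 0.2 0 0 0 0'|grep -E 'tcp|wrist|grip';python3 -m jog '0.2 0 0 0 0; 0.2 0 0 40 0; 0.2 0 0 50 0; 0.2 0 25 33 5.5; 0.2 5 50 0 0'|grep -E 'tcp|wrist|grip';python3 -m jog '0.2 5 50 0 0; 0.2 5 50 0 0; 0.2 5 50 0 0; 0.2 5 50 0 0; 0.2 0 50 0 0'|grep grip; python3 -m jog '0.2 0 50 0 0; 0.2 0 0 0 0'|grep -E 'tcp|wrist|grip'
```

```text
tcp_pos: [0.467, -0.1441, 0.0504]
wrist_force: [0.4, 0.4, 3.0]
gripper_width: 0.292
gripper_force: 1.8
tcp_pos: [0.4727, -0.0689, 0.1753]
wrist_force: [0.6, -0.1, -0.4]
gripper_width: 0.202
gripper_force: 0.0
gripper_width: 0.202
gripper_force: 0.0
tcp_pos: [0.4909, 0.2338, 0.1719]
wrist_force: [0.3, -0.0, -1.4]
gripper_width: 0.2
gripper_force: 0.0
```

```bash
python3 -c "
from h import *
d,i=fr((.6172,-.2235),-6.2)
for n in('side','top'):
  s=cap(n)
  for ce,st in blobs(s,*GREEN,8): print(n,ce,st,i(onz(s,*ce,.042)))
t=s;cv2.imwrite('pics/t3.png',cv2.resize(t['pixels'][140:280,150:430,::-1],None,fx=2.8,fy=2.8,interpolation=cv2.INTER_CUBIC))"
```

```text
side [282.5 280.8] [279 277   8   8  36] [-0.2001  0.0641]
side [296.5 293.3] [292 290   9   8  39] [-0.2001  0.0029]
side [328.6 321.9] [324 318  10   9  48] [-0.2    -0.1219]
top [227.9 228.4] [225 227   7   3  15] [-0.1717  0.3566]
top [328.4 251.5] [323 248  12   8  72] [-0.203   0.0628]
top [350.  253.6] [345 251  11   7  61] [-0.2015  0.0007]
top [393. 259.] [388 256  11   7  67] [-0.2022 -0.1233]
```

View pics/t3.png

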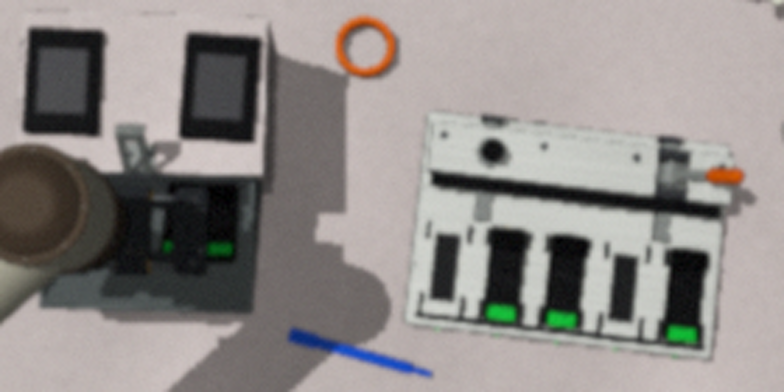

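```bash
python3 -m jog '0.55 -4 -50 0 -5.5; 0.55 -4 -50 0 0; 0.55 -4 -50 0 0; 0.55 -4 -50 0 0; 0.55 -4 -50 0 0'|grep tcp;  python3 -m jog '0.55 -4 -50 0 0; 0.55 -3 -50 0 0; 0.55 0 -28 -50 0; 0.55 0 0 -55 0; 0.55 0 0 0 0'|grep -E 'tcp|wrist'; python3 -m jog '0.55 0 0 0 0'|grep -E 'tcp|wrist'
```

```text
tcp_pos: [0.47, -0.0218, 0.1727]
tcp_pos: [0.4598, -0.1483, 0.0644]
wrist_force: [0.6, -0.1, 0.8]
tcp_pos: [0.4652, -0.1475, 0.0692]
wrist_force: [-0.5, -0.4, -0.5]
```

```bash
python3 -m jog '0.55 0 0 -12 0;0.55 0 0 0 0'|grep -E 'tcp|wrist'; python3 -m jog '0.55 0 0 0 0'|grep -E 'tcp|wrist';python3 -m jog '0.55 0 0 0 0'|grep -E 'tcp|wrist'
```

```text
tcp_pos: [0.4642, -0.1467, 0.056]
wrist_force: [0.2, -1.7, 0.6]
tcp_pos: [0.4646, -0.1469, 0.0562]
wrist_force: [0.1, -0.1, 0.0]
tcp_pos: [0.4645, -0.1469, 0.056]
wrist_force: [0.6, -0.0, -0.6]
```

```bash
python3 -m jog '0.55 0 3 -7 0;0.55 0 0 -7 0;0.55 0 0 0 0; 0.55 0 0 0 0'|grep -E 'tcp|wrist'; python3 -m jog '0.2 0 0 0 0;0.2 0 0 0 0;0.2 0 0 0 0;0.2 0 0 0 0'|grep -E 'tcp|wrist|grip';python3 -m jog '0.2 0 0 40 0; 0.2 0 0 50 0; 0.2 0 25 38 5.5; 0.2 5 50 0 0;0.2 0 0 0 0'|grep -E 'tcp|wrist|grip'
```

```text
tcp_pos: [0.4642, -0.1441, 0.0414]
wrist_force: [0.6, 0.6, -0.3]
tcp_pos: [0.4643, -0.1441, 0.0417]
wrist_force: [-0.1, -0.1, 0.4]
gripper_width: 0.407
gripper_force: 30.0
tcp_pos: [0.4693, -0.0668, 0.1701]
wrist_force: [-0.4, 0.0, -1.2]
gripper_width: 0.406
gripper_force: 30.0
```

```bash
python3 -m jog '0.2 5 50 0 0; 0.2 5 50 0 0; 0.2 5 50 0 0; 0.2 5 50 0 0; 0.2 0 50 0 0'|grep grip; python3 -m jog '0.2 0 47 0 0; 0.2 0 0 0 0;0.2 0 0 -18 0; 0.2 0 0 -17 0; 0.2 0 0 0 0'|grep -E 'tcp|wrist|grip';python3 -m jog '0.55 0 0 0 0;0.55 0 0 0 0; 0.55 0 0 0 0; 0.55 0 0 25 0; 0.55 0 0 25 0'|grep -E 'tcp|wrist|grip'; python3 -m jog '0.55 -4 -50 0 -5.5; 0.55 -4 -50 0 0; 0.55 -4 -50 0 0; 0.55 -4 -50 0 0; 0.55 -4 -50 0 0'|grep tcp;  python3 -m jog '0.55 -4 -50 0 0; 0.55 -4 -50 0 0; 0.55 -4 -50 0 0; 0.55 -1 -36 -50 0; 0.55 0 0 -35 0'|grep -E 'tcp|wrist'; python3 -m jog '0.55 0 0 -20 0;0.55 0 0 0 0; 0.55 0 0 0 0'|grep -E 'tcp|wrist'
python3 -c "
from h import *
d,i=fr((.6172,-.2235),-6.2)
for n in('side','top'):
  s=cap(n)
  for ce,st in blobs(s,*GREEN,8): print(n,ce,st,i(onz(s,*ce,.042)))"
```

```text
gripper_width: 0.41
gripper_force: 30.0
tcp_pos: [0.4881, 0.2259, 0.1329]
wrist_force: [0.1, -0.1, -0.1]
gripper_width: 0.407
gripper_force: 30.0
tcp_pos: [0.4891, 0.2279, 0.1853]
wrist_force: [0.2, -0.8, -0.0]
gripper_width: 0.55
gripper_force: 0.0
tcp_pos: [0.469, -0.0234, 0.1852]
tcp_pos: [0.4555, -0.2101, 0.0984]
wrist_force: [0.4, 0.5, -0.1]
tcp_pos: [0.4571, -0.2081, 0.0806]
wrist_force: [0.7, -0.3, 0.1]
side [219.4 208.2] [217 207   6   4   8] [-0.1505  0.4927]
side [226.5 213. ] [224 212   6   3   8] [-0.1468  0.451 ]
side [296.8 293.5] [293 290   8   8  31] [-0.1999  0.0019]
side [328.8 322.3] [324 319  10   8  42] [-0.2004 -0.1232]
top [198.2 227.8] [193 225  11   6  51] [-0.1801  0.4413]
top [213. 228.] [208 226  11   5  51] [-0.1757  0.3992]
top [227.1 228.4] [222 226  11   5  45] [-0.172   0.3589]
top [350. 254.] [346 252  10   5  43] [-0.2027  0.0005]
top [393.  259.1] [389 257   9   5  42] [-0.2025 -0.1234]
```

```bash
python3 -m jog '0.55 0 2 -20 0;0.55 0 0 -12 0;0.55 0 0 -6 0; 0.55 0 0 0 0; 0.55 0 0 0 0'|grep -E 'tcp|wrist'; python3 -m jog '0.2 0 0 0 0;0.2 0 0 0 0;0.2 0 0 0 0;0.2 0 0 0 0'|grep -E 'tcp|wrist|grip';python3 -m jog '0.2 0 0 40 0; 0.2 0 0 50 0; 0.2 0 25 38 5.5; 0.2 5 50 0 0;0.2 0 0 0 0'|grep -E 'tcp|wrist|grip'
```

```text
tcp_pos: [0.4566, -0.2062, 0.042]
wrist_force: [-0.2, 0.8, 0.1]
tcp_pos: [0.4563, -0.2061, 0.0418]
wrist_force: [0.4, 0.9, 2.6]
gripper_width: 0.406
gripper_force: 30.0
tcp_pos: [0.4612, -0.1289, 0.17]
wrist_force: [-0.1, -0.7, -0.9]
gripper_width: 0.409
gripper_force: 30.0
```

```bash
python3 -m jog '0.2 5 50 0 0; 0.2 5 50 0 0; 0.2 5 50 0 0; 0.2 5 50 0 0; 0.2 4 50 0 0'|grep grip; python3 -m jog '0.2 4 50 0 0;0.2 0 50 0 0; 0.2 0 45 0 0; 0.2 0 0 0 0'|grep -E 'tcp|grip'; python3 -m jog '0.2 0 0 -18 0; 0.2 0 0 -17 0; 0.2 0 0 0 0'|grep -E 'tcp|wrist|grip';python3 -m jog '0.55 0 0 0 0;0.55 0 0 0 0; 0.55 0 0 0 0; 0.55 0 0 25 0; 0.55 0 0 25 0'|grep -E 'tcp|wrist|grip'; python3 -m jog '0.55 -4 -50 0 -5.5; 0.55 -4 -50 0 0; 0.55 -4 -50 0 0; 0.55 -4 -50 0 0; 0.55 -4 -50 0 0'|grep tcp;  python3 -m jog '0.55 -4 -50 0 0; 0.55 -4 -50 0 0; 0.55 -4 -50 0 0; 0.55 -4 -50 0 0; 0.55 -4 -50 0 0'|grep -E 'tcp'; python3 -m jog '0.55 -4 -50 0 0; 0.55 -2 -42 -50 0; 0.55 0 0 -50 0; 0.55 0 0 0 0;0.55 0 0 0 0'|grep -E 'tcp|wrist'
python3 -c "
from h import *
d,i=fr((.6172,-.2235),-6.2)
for n in('side','top'):
  s=cap(n)
  for ce,st in blobs(s,*GREEN,8): print(n,ce,st,i(onz(s,*ce,.042)))"
```

```text
gripper_width: 0.413
gripper_force: 30.0
tcp_pos: [0.4893, 0.2659, 0.1684]
gripper_width: 0.402
gripper_force: 30.0
tcp_pos: [0.4883, 0.2618, 0.1327]
wrist_force: [-0.3, -1.0, -0.7]
gripper_width: 0.405
gripper_force: 30.0
tcp_pos: [0.4891, 0.2639, 0.1853]
wrist_force: [0.6, 0.7, 0.1]
gripper_width: 0.546
gripper_force: 0.0
tcp_pos: [0.469, 0.0125, 0.1852]
tcp_pos: [0.4491, -0.2377, 0.1852]
tcp_pos: [0.4447, -0.3266, 0.0886]
wrist_force: [0.4, 0.3, 1.2]
side [219.3 208.1] [217 207   6   4   9] [-0.1505  0.4935]
side [226.5 213. ] [224 212   6   3   8] [-0.1468  0.451 ]
side [328.8 322.3] [324 319  10   8  42] [-0.2004 -0.1232]
top [181.4 227.2] [176 225  12   5  50] [-0.1842  0.4893]
top [198.1 227.8] [193 225  11   6  52] [-0.1802  0.4416]
top [213. 228.] [208 226  11   5  51] [-0.1757  0.3992]
top [227.1 228.2] [222 226  11   5  49] [-0.1714  0.359 ]
top [393.  259.1] [389 257   9   5  43] [-0.2025 -0.1234]
```

```bash
python3 -m jog '0.55 -1 -2 -25 0;0.55 0 0 -14 0;0.55 0 0 0 0; 0.55 0 0 0 0'|grep -E 'tcp|wrist'; python3 -m jog '0.55 0 0 -5 0; 0.55 0 0 -3 0; 0.55 0 0 0 0'|grep -E 'tcp|wrist'; python3 -m jog '0.2 0 0 0 0;0.2 0 0 0 0;0.2 0 0 0 0;0.2 0 0 0 0'|grep -E 'tcp|wrist|grip';python3 -m jog '0.2 0 0 40 0; 0.2 0 0 50 0; 0.2 0 25 38 5.5; 0.2 5 50 0 0;0.2 0 0 0 0'|grep -E 'tcp|wrist|grip'
```

```text
tcp_pos: [0.443, -0.3284, 0.0487]
wrist_force: [1.1, 0.4, 0.1]
tcp_pos: [0.442, -0.3282, 0.0395]
wrist_force: [0.1, 0.3, -0.2]
tcp_pos: [0.4424, -0.3283, 0.0398]
wrist_force: [0.1, -0.6, -0.3]
gripper_width: 0.413
gripper_force: 30.0
tcp_pos: [0.4471, -0.2509, 0.1683]
wrist_force: [-0.3, 0.8, -0.0]
gripper_width: 0.41
gripper_force: 30.0
```

```bash
python3 -m jog '0.2 5 50 0 0; 0.2 5 50 0 0; 0.2 5 50 0 0; 0.2 5 50 0 0; 0.2 5 50 0 0'|grep grip; python3 -m jog '0.2 5 50 0 0;0.2 5 50 0 0; 0.2 4 50 0 0; 0.2 4 59 0 0; 0.2 0 0 0 0'|grep -E 'tcp|grip'; python3 -m jog '0.2 0 0 -18 0; 0.2 0 0 -14 0; 0.2 0 0 0 0'|grep -E 'tcp|wrist|grip';python3 -m jog '0.55 0 0 0 0;0.55 0 0 0 0; 0.55 0 0 0 0; 0.55 0 0 25 0; 0.55 0 0 25 0'|grep -E 'tcp|wrist|grip'; python3 -m jog '0 -50 -10 30 0; 0 -50 -10 0 0; 0 -20 -10 0 0; 0 0 0 0 0'|grep tcp
python3 -c "
from h import *
t=cap('top','t4.png',(150,140,290,260),5)
for ce,st in blobs(t,*GREEN,8): print(ce,st)
s=cap('side')
cv2.imwrite('pics/s8.png',cv2.resize(s['pixels'][110:270,170:330,::-1],None,fx=3.7,fy=3.7,interpolation=cv2.INTER_CUBIC))"
```

```text
gripper_width: 0.411
gripper_force: 30.0
tcp_pos: [0.4908, 0.2089, 0.167]
gripper_width: 0.412
gripper_force: 30.0
tcp_pos: [0.4895, 0.2044, 0.1342]
wrist_force: [0.2, -0.2, 0.0]
gripper_width: 0.409
gripper_force: 30.0
tcp_pos: [0.4902, 0.2057, 0.1865]
wrist_force: [0.1, 0.7, -0.2]
gripper_width: 0.545
gripper_force: 0.0
tcp_pos: [0.3693, 0.1754, 0.2165]
[206.  224.9] [201 223  11   5  51]
[181.1 227.2] [176 225  11   5  47]
[196.5 227.9] [193 226   8   5  33]
[215.6 228.2] [213 226   6   5  25]
[227.  228.4] [222 226  11   5  46]
```

View pics/t4.png

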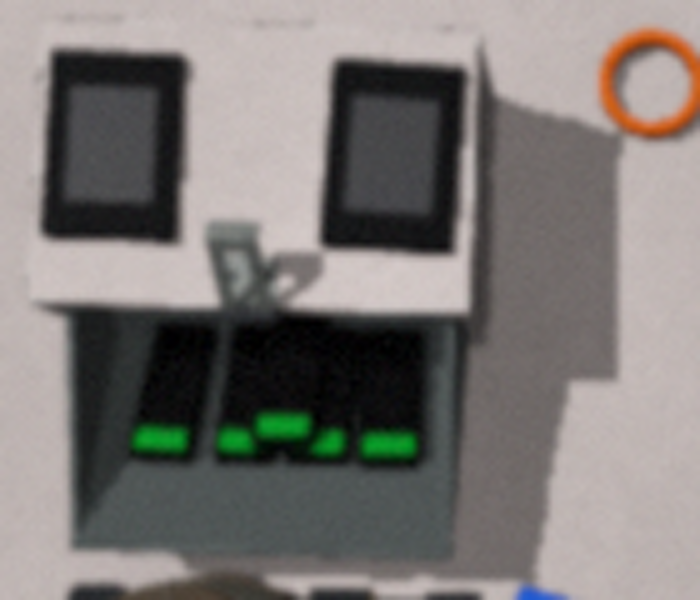

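```bash
python3 -m jog '0 20 -25 -40 0; 0 0 0 -45 0; 0 0 0 -33 0; 0 0 0 0 0'|grep -E 'tcp|wrist'; python3 -m jog '0 10 0 0 0; 0 10 0 2 0; 0 10 0 4 0; 0 10 0 4 0; 0 10 0 4 0'|grep -E 'tcp|wrist'; python3 -m jog '0 10 0 4 0; 0 10 0 4 0; 0 10 0 4 0; 0 0 0 0 0'|grep -E 'tcp|wrist'
python3 -c "
from h import *
t=cap('top');s=cap('side')
cv2.imwrite('pics/s9.png',cv2.resize(s['pixels'][110:270,170:330,::-1],None,fx=3.7,fy=3.7,interpolation=cv2.INTER_CUBIC))"
```

```text
tcp_pos: [0.3898, 0.1498, 0.0955]
wrist_force: [0.3, 0.8, 0.4]
tcp_pos: [0.4307, 0.148, 0.1136]
wrist_force: [-47.2, 8.0, 48.3]
tcp_pos: [0.4726, 0.1525, 0.1284]
wrist_force: [0.4, 0.7, -0.0]
```

View pics/s9.png

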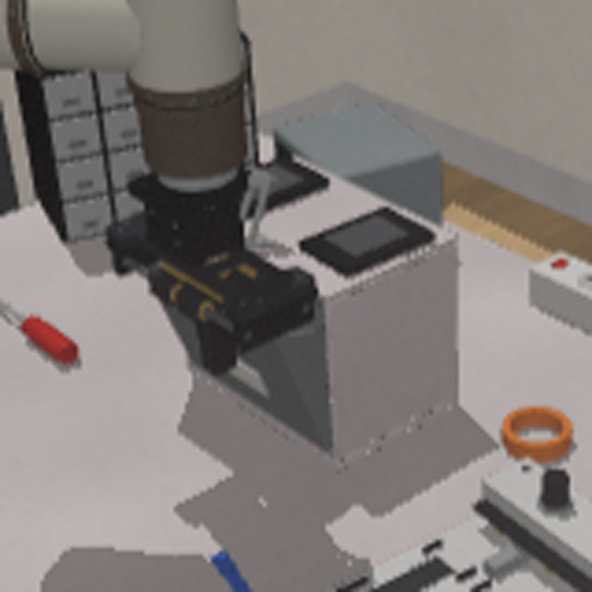

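```bash
python3 -m jog '0 5 0 2 0; 0 5 0 2 0; 0 5 0 2 0; 0 5 0 2 0; 0 5 0 0 0'|grep -E 'tcp|wrist'; python3 -m jog '0 0 0 0 0; 0 0 0 0 0; 0 0 0 0 0; 0 0 0 0 0; 0 0 0 0 0'|grep -E 'tcp|wrist'
python3 -c "
from h import *
t=cap('top');s=cap('side')
cv2.imwrite('pics/s10.png',cv2.resize(s['pixels'][110:270,170:330,::-1],None,fx=3.7,fy=3.7,interpolation=cv2.INTER_CUBIC))"
```

```text
tcp_pos: [0.4957, 0.1508, 0.1317]
wrist_force: [0.0, -0.3, -0.2]
tcp_pos: [0.4952, 0.1508, 0.1318]
wrist_force: [0.7, -0.6, 0.4]
```

View pics/s10.png

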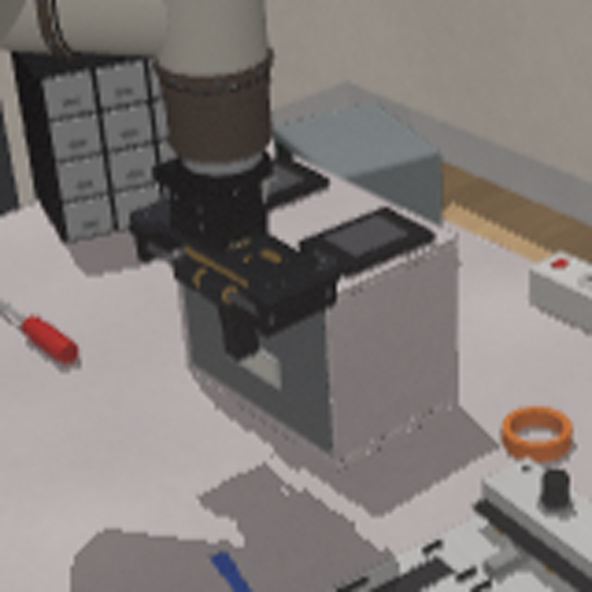

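```bash
python3 -m jog '0 -35 0 0 0; 0 0 0 60 0; 0 0 0 60 0; 0 0 0 52 0; 0 0 0 0 0'|grep -E 'tcp|wrist'; python3 -m jog '0 50 20 0 0; 0 50 20 0 0; 0 40 20 0 0; 0 26 0 0 0; 0 0 0 0 0'|grep -E 'tcp|wrist';python3 -c "
from h import *
print(r.sense()['tcp_pos'])"
```

```text
tcp_pos: [0.4621, 0.1518, 0.3087]
wrist_force: [0.2, -0.7, -0.8]
tcp_pos: [0.627, 0.2107, 0.3005]
wrist_force: [-0.3, -0.6, -0.1]
[0.62696398 0.21070832 0.30053667]
```

```bash
python3 -m jog '0 0 0 -40 0; 0 0 0 -32 0; 0 0 0 0 0; 0 -10 0 0 0; 0 -10 0 0 0'|grep -E 'tcp|wrist'; python3 -m jog '0 -10 0 0 0; 0 -10 0 0 0; 0 -10 0 0 0; 0 -8 0 0 0; 0 -8 0 0 0'|grep -E 'tcp|wrist'; python3 -m jog '0 -8 0 0 0; 0 -8 0 0 0; 0 -8 0 0 0; 0 -8 0 0 0; 0 0 0 0 0'|grep -E 'tcp|wrist'; python3 -m jog '0 0 0 0 0; 0 0 0 0 0; 0 0 0 50 0; 0 -40 0 50 0; 0 -50 0 0 0'|grep -E 'tcp|wrist'; python3 -m jog '0 -50 -40 0 0; 0 0 -50 0 0; 0 0 -50 0 0; 0 0 -50 0 0; 0 0 0 0 0'|grep -E 'tcp|wrist'
python3 - <<'E'
from h import *
s=cap('side');t=cap('top')
cv2.imwrite('pics/s11.png',s['pixels'][:,:,::-1])
# hasp (steel grey) against housing white: expected hanging strap, staple; up: tip
old=cv2.imread('pics/s10.png'); 
for nm,P in(('up',(.575,.2103,.235)),('strap mid',(.5425,.2103,.15)),('strap low',(.5425,.2103,.118)),('panel L',(.5465,.24,.15)),('panel R',(.5465,.18,.15)),('top strapbase',(.555,.2103,.2))):
    for n,c in(('s',s),('t',t)):
        u,v=proj(c,P); print(nm,n,round(u),round(v),c['pixels'][round(v)-1:round(v)+2,round(u)-1:round(u)+2].mean((0,1)).round())
E
```

```text
tcp_pos: [0.606, 0.2111, 0.2338]
wrist_force: [0.5, -0.1, 1.0]
tcp_pos: [0.5597, 0.2107, 0.2316]
wrist_force: [0.4, -0.6, 0.2]
tcp_pos: [0.5278, 0.2108, 0.2319]
wrist_force: [-1.1, 0.0, 0.9]
tcp_pos: [0.4407, 0.2118, 0.3344]
wrist_force: [-1.8, 0.8, -0.9]
tcp_pos: [0.3901, 0.0193, 0.3308]
wrist_force: [0.2, -0.1, 1.1]
up s 240 160 [33. 31. 31.]
up t 197 188 [196. 186. 185.]
strap mid s 235 186 [95. 94. 93.]
strap mid t 202 204 [55. 57. 57.]
strap low s 235 195 [104. 103. 102.]
strap low t 203 206 [74. 77. 76.]
panel L s 230 183 [75. 76. 77.]
panel L t 190 203 [45. 46. 46.]
panel R s 241 189 [76. 76. 77.]
panel R t 213 203 [69. 67. 68.]
top strapbase s 236 171 [180. 172. 172.]
top strapbase t 199 198 [138. 142. 139.]
```

Run:
```python
from h import *
s=cap('side');t=cap('top'); 
g=cv2.cvtColor(s['pixels'],cv2.COLOR_RGB2GRAY)
us=np.array([proj(s,(.5435,.2103,z)) for z in (.18,.07)]); print(us.round(1))
u0,v0=map(int,us[0]); print(g[v0-6:v0+36,u0-9:u0+10])
for n,c in(('side0',s),('top0',t)):
    o=cv2.imread(f'pics/{n}.png')[:,:,::-1]; d=(np.abs(o.astype(int)-c['pixels']).max(2)>45).astype('uint8')
    k,_,st,ce=cv2.connectedComponentsWithStats(cv2.morphologyEx(d,cv2.MORPH_OPEN,np.ones((2,2)))); print(n,[(tuple(ce[i].round()),tuple(st[i])) for i in range(1,k) if st[i][4]>12])
print([b[0] for b in blobs(t,*ORANGE)],[b[0] for b in blobs(t,*GREEN,5)],[b[0] for b in blobs(s,*GREEN,5)])
```

```text
[[234.  178.1]
 [236.8 206.9]]
[[ 35  35  33  34  31  34  34  33 127 175 176 176 170 162 159 167 172 175
  176]
 [ 31  34  36  35  35  33  35  36 119 171 171 167 147 121 139 146 159 171
  176]
 [ 34  34  32  32  35  34  39  58 142 155 153 140 118 120 139 139 134 152
  166]
 [ 38  35  33  33  40  58  55  84 121 129 134 139 140 140 140 139 114 132
  132]
 [ 43  40  42  51  62  84  65  72  73  88 111 128 133 139 139 135  99 122
  141]
 [ 62  60  58  75  74  76  72  73  66  69  76  86 105 127 137 139 148 154
  178]
 [ 74  74  75  75  73  76  74  89  77  66  65  70  65  88 151 165 177 177
  178]
 [ 74  75  75  75  75  76  76  87  94  83  65  66  61 113 168 166 179 177
  177]
 [ 75  74  74  74  75  76  74  85  92  81  79  84  78 127 114 127 173 171
  179]
 [ 74  74  75  76  75  75  74  84  92  84  79  91  93  67  98 110 113 143
  167]
 [ 77  75  76  76  75  75  75  84  94  85  79  91  95  75  77  86 100 108
  113]
 [ 76  76  76  76  76  75  75  83  93  88  79  92  93  76  76  75  79  82
   99]
 [ 75  75  75  75  76  75  76  78  91  95  91  92  92  78  75  75  75  75
   79]
 [ 75  75  75  7
[... 7957 characters left out ...]
285), np.int32(387), np.int32(15), np.int32(10), np.int32(92))), ((np.float64(333.0), np.float64(400.0)), (np.int32(326), np.int32(387), np.int32(13), np.int32(28), np.int32(160))), ((np.float64(272.0), np.float64(398.0)), (np.int32(262), np.int32(391), np.int32(27), np.int32(14), np.int32(214))), ((np.float64(253.0), np.float64(398.0)), (np.int32(248), np.int32(393), np.int32(10), np.int32(13), np.int32(76))), ((np.float64(310.0), np.float64(407.0)), (np.int32(305), np.int32(394), np.int32(12), np.int32(26), np.int32(156))), ((np.float64(303.0), np.float64(410.0)), (np.int32(297), np.int32(400), np.int32(14), np.int32(20), np.int32(99)))]
[array([280. , 155.9]), array([408.4, 202.5])] [] []
```

Run:
```python
from h import *
s=cap('side')
for a in(0,.15,.3):
  for y in(.1973,.2233):
    P=(.5435-.07*np.sin(a),y,.18-.07*np.cos(a)); print(a,y,np.round(proj(s,P),1))
for y in(.1973,.2233): print('top',np.round(proj(s,(.5435,y,.18)),1))
print('staple tip',np.round(proj(s,(.5315,.2103,.138)),1),'base',np.round(proj(s,(.5465,.2103,.138)),1))
```

```text
0 0.1973 [238.2 198.1]
0 0.2233 [233.4 195.3]
0.15 0.1973 [235.7 199.1]
0.15 0.2233 [230.9 196.2]
0.3 0.1973 [233.2 199.7]
0.3 0.2233 [228.3 196.8]
top [236.5 179.5]
top [231.5 176.7]
staple tip [232.2 190.7] base [235.8 189. ]
```

```bash
python3 -m jog '0 0 0 0 0; 0 0 0 0 0'|grep -E 'time|wrist'; python3 -c "
from station import r
print(r.finish_job())"
```

```text
time_s: 51.12
wrist_force: [0.1, -0.1, 0.2]
the job is handed in; nothing more can be done
None
```

Handed in at about 51 s: by the camera, the carriage is back and the lever locked, all five drives are in the shut bin, and the hasp hangs over the staple. The hand-in returned no verdict, I viewed 15 pictures (one over the limit of 14), and one push on the bin briefly read about 68 N at the wrist.

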